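Scrape the wax drips off a cold plate and clip its cover on

TASK

Pick up the scraper block, press its blade flat on the cold plate behind the five hardened wax drips and, keeping it pressed on the slightly sloping plate all the way, but not so hard that the sprung plate sinks, wipe them all over the open front edge into the crumb trough; do not touch the drips with the fingers. Stand the scraper back on the bench on its blade, then set the clip-on cover over the bare plate and press it straight down, without dropping it, until its clip arms have snapped under the rims on both sides and it is fully home. Leave the other things on the bench where they are.

Things in the scene. Friction and masses are not known exactly. Their poses are not given: they have to be found in the camera images.
- plate_mid (a point): Fixed point on the unit at the middle of the cold plate's upper face, 40 mm above the bench. Bare aluminium, 160 mm along x by 124 mm along y. x points to the back, y to the left, z up (fixed to the unit, yaw up to 0.3 rad). The front edge, x = -80 mm (robot side), is open and drops into the trough.
- unit: White housing; origin on the bench under plate_mid, axes alike. Fences 8 mm thick, tops 12 mm above plate_mid, along both y sides (inner faces y = +-62 mm); a like back wall, inner face x = +80 mm.
- bed (a joint): How far the plate is pushed down, m. Preloaded springs hold it firmly at 0 up to about 16 N, then it sinks 1 mm for every 4 N; 2 mm is an overload and must not happen. Under 5 N a wipe is too light: 7 to 14 N is right. The plate also lies out of level, front to back, by up to 0.06 rad either way about plate_mid (stiff, not reported): feel for it.
- rim_left (a joint): Spring-loaded rim outside the left (+y) fence: a round bar of 4 mm radius, x = -30 to +30 mm, its axis at y = +72 mm, 6 mm below plate_mid. Value: how far it is pushed inwards, 0 to 0.006 m, at 2 N per mm.
- rim_right (a joint): The same rim outside the right fence, at y = -72 mm.
- trough (a point): Centre of the inner floor of the open crumb trough along the plate's front edge, 36 mm below plate_mid, 118 mm in front of plate_mid, axes alike. Inside 76 mm along x by 132 mm along y; its walls end 30 mm above the bench.
- scraper_grip (a point): Point to grasp on the scraper's handle, on its mid-line, 46 mm above the blade face. The handle is an upright ridge 20 mm thick along x, 80 mm along y, its top 66 mm above the blade face. z up; both x sides are alike.
- scraper: The scraper block, about 0.25 kg; origin at the centre of its blade face, axes as scraper_grip. It stands on its flat steel blade foot, 24 mm along x, 112 mm along y, 16 mm high, and wipes along its x.
- cover_grip (a point): Point to grasp on the cover's handle, on its mid-line, 56 mm above the feet of the clip arms. The handle is an upright ridge 20 mm thick along x, 80 mm along y, its top 74 mm above the feet. Fully home on the unit (x along x) this point is 39 mm above plate_mid; the hooks first meet the rims 13 mm higher and snap past under roughly 10 to 20 N.
- cover: The white cover, about 0.2 kg; origin between the feet of its arms. Plate 150 mm along x, 165 mm along y, 5 mm thick, underside 29 mm above the feet. On each y side a rigid clip arm 60 mm wide, an inward rounded hook (3 mm radius, tip at y = +-73.5 mm) at its foot. It stands on its arms; a half turn makes no difference.
- chip0: Hardened wax drip, a loose low dome, off-white, 22 mm across, 6 mm high (a lifted blade rides over it), its lowest 2.5 mm upright and sloping above; origin at the centre of its flat underside. Starts on the plate.
- chip1: Hardened wax drip, a loose low dome, off-white, 22 mm across, 6 mm high (a lifted blade rides over it), its lowest 2.5 mm upright and sloping above; origin at the centre of its flat underside. Starts on the plate.
- chip2: Hardened wax drip, a loose low dome, off-white, 22 mm across, 6 mm high (a lifted blade rides over it), its lowest 2.5 mm upright and sloping above; origin at the centre of its flat underside. Starts on the plate.
- chip3: Hardened wax drip, a loose low dome, off-white, 22 mm across, 6 mm high (a lifted blade rides over it), its lowest 2.5 mm upright and sloping above; origin at the centre of its flat underside. Starts on the plate.
- chip4: Hardened wax drip, a loose low dome, off-white, 22 mm across, 6 mm high (a lifted blade rides over it), its lowest 2.5 mm upright and sloping above; origin at the centre of its flat underside. Starts on the plate.
- jar: Bystander: screw-cap specimen jar, 48 mm across, 70 mm tall; origin at its underside.
- beaker: Bystander: glass beaker, 60 mm across, 80 mm tall; origin at its underside.
- dish: Bystander: shallow glass dish, 90 mm across, 16 mm tall; origin at its underside.
- slidebox: Bystander: closed grey slide box, 90 x 60 x 35 mm; origin at its underside.
- brush: Bystander: hand brush lying on the bench; origin at its underside.
- washbottle: Bystander: white wash bottle with a red cap, 68 mm across, 170 mm tall; origin at its underside.
Not all that is in view belongs to the job. What is shaped like the cover but yellow is not meant. What is shaped like the scraper but orange is not meant.

How it is judged:
By the outcome, as a careful person would: the job done as asked, in the order asked, and still so for the second after the job is handed in, with the robot touching nothing.
It also fails if it takes over 72 s, if anything falls off the work surface, if the arm or the gripper's body presses on something with over 40 N, if the wrist force passes 120 N, or if a joint passes its speed limit or range.

ROBOT

A 6-joint arm with a two-finger parallel gripper is mounted at the origin on the work surface. World frame = base frame: x ahead of the robot, y to its left, z up, the work surface at z = 0. Lengths are in m, angles in rad, forces in N, time in s.
With the tool pointing down it reaches from about 0.35 to 0.975 m from the base axis. Payload 7.1 kg.
Tool frame: the origin (TCP) lies at the very end of the fingers, on their centre line; the grasp point (between the pads) lies 19 mm behind it; y points along the fingers, z is the direction in which the jaws open and shut, and the axes are right-handed (so a half turn about y gives the same grasp; the last joint's range is limited). The gripper opens to 88 mm and grips with 3 to 60 N. Pads are 20 mm wide; open, the fingers measure 115 mm over their backs; the gripper's body (75 mm by 178 mm) begins 61 mm behind the grasp point.
Start: joints at [1.115, 0.423, 1.63, -0, 1.089, -0.019], TCP at [0.264, 0.566, 0.223] pointing down, gripper open.
Joint ranges: [-3, 3], [-0.9, 2.11], [0.09, 2.58], [-1.31, 4.45], [0.11, 2.69], [-2.54, 2.54]. Speed limits (rad/s): [2.39, 2.39, 3.01, 3.14, 3.14, 3.14].

INTERFACE

Orientations are given as a unit quaternion [w, x, y, z].
In Python, from rig import ctrl gives the robot as it stands.
- The arm moves only by the shell command python3 -m pendant 'ROWS' [OPENING] [FORCE]. ROWS is JSON, a list that holds one entry, the list of rows, each a list of 6 numbers: the shift along the tool's x, y, z in mm, then the turn, a rotation vector about the tool's x, y, z in degrees. In form: [[[tx, ty, tz, rx, ry, rz], ...]]. A call has 1 to 10 rows; each row is the pose to reach, as a shift and turn from the pose commanded when the call began, along the tool's axes at that moment; what a row does not reach only later rows make up. A row lasts 1/12 s, in which the tool goes at most 41.7 mm and 7.16 degrees, less where a joint would pass 70% of its speed; a pose out of reach is approached as far as the arm can. A call with a gripper value outside its range is refused whole. OPENING is the opening, from -1 (shut) to 1 (fully open), set as the call begins (- or left out, the last holds). The fingers move at their own pace and stop on an object; FORCE is the grip in N (left out, the last holds). Time passes only in rows, so rows that repeat a pose let the fingers close. It gives the time, the measured TCP pose, the force and the opening at its end, in the units of the state.
- ctrl.state(): the state, without advancing time (a new reading comes with each control period).
- ctrl.camera(name): name is "side" or "top" or "wrist"; returns a dict with "image" (400x640x3 uint8, blue, green, red), "mtx" (3x3 intrinsics, pixels), "R" (3x3) and "t" (3): a world point X has camera coordinates R X + t. Camera axes: x right, y down, z forward; pixel columns grow to the right and rows downward; lengths in m; the calibration is good to about 2 mm. A picture is of the moment at which its call begins. There is no depth.
- ctrl.hand_in(): hands the job in, once; it reports no verdict.
Trained networks look in a picture, given as the dict that the camera call returned (one of the last four; its "shot" number tells which), for a name from the list of things; names that differ only in an ending like _2 or _b are one class to them, and where a whole thing is asked for, a point or a joint stands for the part that bears it (a point fixed in the world has none). Each returns a list of dicts, best first, with "p" (0 to 1); they miss things now and then, are a little off and sometimes report something else, mostly with a low value. They report only what shows in the picture. A call takes as long as a camera call. They do not tell look-alikes from the thing itself.
- ctrl.cut_out(picture, target): "mask" (400x640 bool, what is visible of it) and "bbox" ([centre column, centre row, width, height] in pixels, round what is visible of it).
The state is a dict: "t": time; "joint_pos": joint angles; "dq": joint speeds; "joint_torque": joint torques, N m; "tool_pos": TCP position; "orientation": TCP orientation; "force": force on the tool from outside, world axes, zero at the start; "torque": the same for the moment, N m; "grip_width": opening from 0.0 (shut) to 1.0 (fully open).
Only numpy, scipy, OpenCV 4.12 (cv2) and the standard library are available. Lean on these libraries where they do the work, as an engineer would, in place of code of your own. Each camera call takes 0.05 s, during which the arm holds its last target. There are 200 camera calls.

## Working session

There is one attempt and no reset: what is moved stays moved. The work goes in short steps, Python scripts to look and compute and a shell command to move; the robot and the scene stay as the last step left them, time stands still between calls to the robot, and variables do not carry over. Pictures are saved under pics/ and viewed, about 8 in all and at most 12, crops included, and the job is handed in when it is done.

```bash
mkdir -p pics; ls
cat > h.py <<'E'
import numpy as np, cv2
from rig import ctrl
def ray(c,uv):
    d=np.linalg.solve(c["mtx"],np.array([uv[0],uv[1],1.0])); R=np.array(c["R"]);o=-R.T@np.array(c["t"]);return o,R.T@d
def atz(c,uv,z):
    o,d=ray(c,uv);return o+d*(z-o[2])/d[2]
def proj(c,X):
    X=np.atleast_2d(X);q=(np.array(c["R"])@X.T).T+np.array(c["t"]);q=(np.array(c["mtx"])@q.T).T;return q[:,:2]/q[:,2:]
E
python3 - <<'E'
from h import *
s=ctrl.state();print({k:np.round(v,3) for k,v in s.items()})
ims=[]
for n in("top","side"):
    c=ctrl.camera(n);cv2.imwrite(f"pics/{n}0.png",c["image"])
    print(n,np.round(-np.array(c["R"]).T@c["t"],3),np.round(c["mtx"][0],1))
    for t in("unit","scraper","cover","chip0","jar","beaker","dish","slidebox","brush","washbottle"):
        for r in ctrl.cut_out(c,t):
            if r["p"]>.3:
                b=r["bbox"];print(t,round(r["p"],2),np.round(b),np.round(atz(c,b[:2],0.04),3)[:2])
E
```

```text
pics
{'t': np.float64(0.0), 'joint_pos': array([ 1.115,  0.424,  1.631, -0.   ,  1.089, -0.019]), 'dq': array([-0.001,  0.001,  0.001, -0.001,  0.   , -0.001]), 'joint_torque': array([-2.0000e-03, -5.4461e+01, -2.7366e+01,  6.4000e-02,  2.3000e-02,
       -0.0000e+00]), 'tool_pos': array([0.264, 0.566, 0.222]), 'orientation': array([-0.69 ,  0.691, -0.153,  0.153]), 'force': array([ 0.866, -0.431, -0.082]), 'torque': array([-0.02 , -0.068, -0.002]), 'grip_width': np.float64(0.996)}
top [ 0.325 -0.009  1.209] [399.    0.  327.8]
unit 0.84 [329. 185.  50.  85.] [ 0.533 -0.036]
scraper 0.67 [466. 244.  41.  10.] [ 0.357 -0.438]
scraper 0.65 [435. 207.  35.   9.] [ 0.467 -0.351]
scraper 0.64 [450. 139.  65.  14.] [ 0.675 -0.405]
cover 0.92 [210. 281.  72.  68.] [0.254 0.304]
cover 0.56 [209. 194.  70.  62.] [0.505 0.318]
cover 0.47 [404. 118.  36.  35.] [ 0.741 -0.266]
chip0 0.52 [339. 189.  10.   7.] [ 0.522 -0.064]
chip0 0.44 [320. 186.   9.   7.] [ 0.528 -0.009]
chip0 0.44 [331. 179.   5.   2.] [ 0.552 -0.041]
beaker 0.85 [259. 232.  23.  22.] [0.392 0.168]
beaker 0.34 [207. 193.  70.
[... 152 characters left out ...]
 [ 0.672 -0.397]
washbottle 0.67 [181. 130.  37.  32.] [0.7   0.411]
side [-0.243 -0.925  0.794] [455.5   0.  327.2]
unit 0.59 [342. 208.  94.  60.] [ 0.52  -0.069]
scraper 0.9 [402. 308.  43.  46.] [ 0.348 -0.463]
scraper 0.72 [404. 267.  40.  40.] [ 0.458 -0.372]
cover 0.89 [209. 197.  46.  40.] [0.248 0.258]
cover 0.76 [268. 167.  58.  28.] [0.5 0.3]
jar 0.63 [336. 158.  17.  23.] [0.723 0.192]
beaker 0.7 [443. 215.  25.  24.] [ 0.714 -0.292]
dish 0.61 [331. 248.  38.  20.] [ 0.371 -0.191]
dish 0.47 [340. 209.  92.  59.] [ 0.511 -0.069]
brush 0.89 [472. 247.  64.  43.] [ 0.653 -0.436]
washbottle 0.77 [294. 132.  15.  48.] [0.749 0.48 ]
washbottle 0.52 [443. 216.  27.  25.] [ 0.713 -0.293]
```

View pics/top0.png

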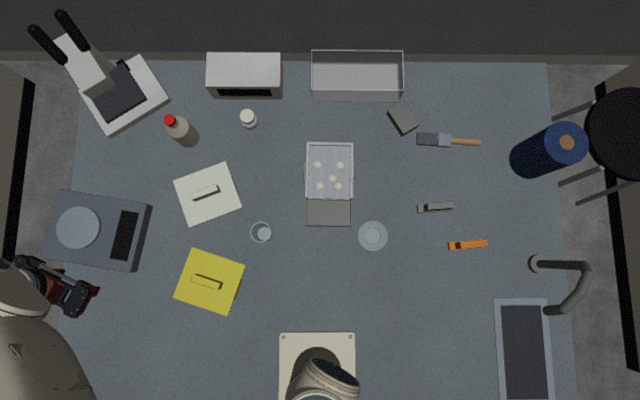

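View pics/side0.png

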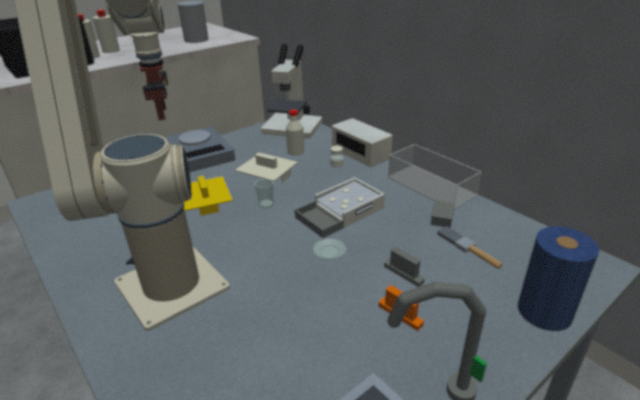

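The top view has the unit at (329,185) with its trough toward the robot. The grey scraper is at (435,207) and the orange decoy at (468,244). The white cover is at (209,194) and the yellow decoy at (209,281). I'll work out the move to above the scraper.

```bash
cat >> h.py <<'E'
from scipy.spatial.transform import Rotation as Ro
def q2R(q): return Ro.from_quat([q[1],q[2],q[3],q[0]])
def down(yaw): # tool y down, tool z (jaw) horizontal at yaw
    z=np.array([np.cos(yaw),np.sin(yaw),0]);y=np.array([0,0,-1.]);return Ro.from_matrix(np.c_[np.cross(y,z),y,z])
def st():
    s=ctrl.state();return s,np.array(s["tool_pos"]),q2R(s["orientation"])
def go(pos,yaw,ref=None):
    s,p,R=st()
    if ref is not None:p,R=ref
    c=[]
    for y in (yaw,yaw+np.pi):
        rv=(R.inv()*down(y)).as_rotvec(degrees=True);c.append(rv)
    sh=R.inv().apply(np.array(pos)-p)*1000
    print("shift",np.round(sh,1),"rows",np.linalg.norm(sh)/41.7);
    for r in c:print("  rot",np.round(r,2),"rows",np.round(np.linalg.norm(r)/7.16,1))
def mrect(c,m,z):
    cs,_=cv2.findContours(m.astype(np.uint8),0,2);k=max(cs,key=cv2.contourArea)[:,0,:]
    P=np.array([atz(c,u,z)[:2] for u in k]);(ce,sz,a)=cv2.minAreaRect((P*1000).astype(np.float32))
    return np.round(ce,1),np.round(sz,1),round(a,1)
E
python3 - <<'E'
from h import *
s,p,R=st();print(np.round(R.as_matrix(),3))
c=ctrl.camera("top")
for t,z in(("scraper",.03),("cover",.03),("unit",.045)):
    for r in ctrl.cut_out(c,t):
        if r["p"]>.4:print(t,np.round(r["bbox"]),mrect(c,r["mask"],z))
go([.462,-.352,.24],0.0)
cv2.imwrite("pics/top1.png",cv2.resize(c["image"][90:290,160:500],None,fx=2.3,fy=2.3,interpolation=2))
E
```

```text
[[ 0.906 -0.     0.423]
 [-0.423  0.     0.906]
 [-0.    -1.    -0.   ]]
scraper [467. 243.  40.  12.] (array([ 357.4, -443.4]), array([ 24.1, 119.7]), 5.7)
scraper [436. 206.  37.  12.] (array([ 468.3, -354.4]), array([ 28.2, 113.6]), 4.8)
cover [208. 194.  71.  65.] (array([507.2, 325.5]), array([154.6, 172.3]), 21.0)
cover [209. 280.  77.  69.] (array([252.4, 308.4]), array([173. , 153.6]), 71.6)
unit [331. 185.  50.  88.] (array([536.8, -35.1]), array([149.5, 258.9]), 89.3)
shift [ 567.6  -17.3 -748.5] rows 22.52988760957033
  rot [ 0.   64.97  0.  ] rows 9.1
  rot [   0.   -115.03   -0.  ] rows 16.1
```

View pics/top1.png

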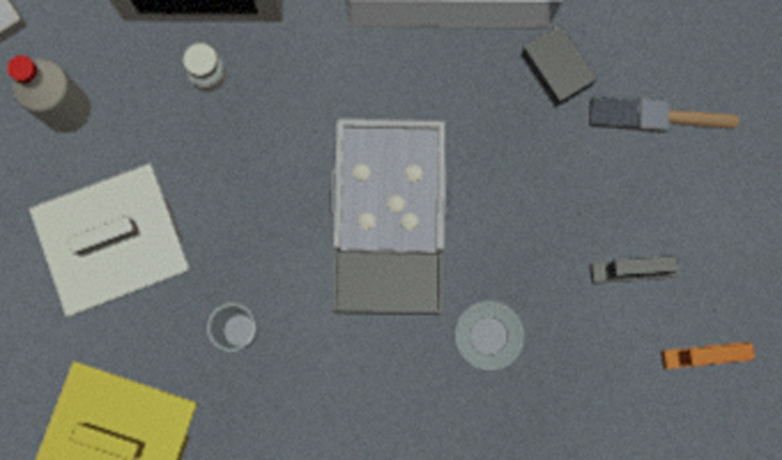

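The crop shows the plate with five drips, the scraper standing nearly along y (yaw about +5°), and the white cover at yaw about 20°. Moving to above the scraper.

```bash
R='[570,-18,-747,0,60.2,0]'; python3 -m pendant '[[[570,-18,-747,0,60.2,0],[570,-18,-747,0,60.2,0],[570,-18,-747,0,60.2,0],[570,-18,-747,0,60.2,0],[570,-18,-747,0,60.2,0],[570,-18,-747,0,60.2,0],[570,-18,-747,0,60.2,0],[570,-18,-747,0,60.2,0],[570,-18,-747,0,60.2,0],[570,-18,-747,0,60.2,0]]]' 1; python3 -c "
from h import *
go([.465,-.352,.24],.084)"
```

```text
t: 2.13
tool_pos: [0.3532, 0.1576, 0.231]
orientation: [0.52, -0.519, 0.479, -0.48]
force: [0.7, -0.3, -0.4]
grip_width: 1.002
shift [516.9  -9.1  70.2] rows 12.512193477611223
  rot [-0.06 -0.18 -0.02] rows 0.0
  rot [ 2.0000e-02  1.7982e+02 -9.0000e-02] rows 25.1
```

```bash
python3 -m pendant '[[[517,-9,70,0,0,0],[517,-9,70,0,0,0],[517,-9,70,0,0,0],[517,-9,70,0,0,0],[517,-9,70,0,0,0],[517,-9,70,0,0,0],[517,-9,70,0,0,0],[517,-9,70,0,0,0],[517,-9,70,0,0,0],[517,-9,70,0,0,0]]]' 1;  python3 -m pendant '[[[100,0,13.6,0,0,0],[100,0,13.6,0,0,0],[100,0,13.6,0,0,0],[100,0,13.6,0,0,0]]]' 1;python3 - <<'E'
from h import *
s,p,R=st();print(s["t"],p)
c=ctrl.camera("wrist");cv2.imwrite("pics/w1.png",c["image"])
print(np.round(c["R"],3),np.round(-np.array(c["R"]).T@c["t"]-p,3),c["mtx"])
for r in ctrl.cut_out(c,"scraper"):
    if r["p"]>.3:print(r["p"],r["bbox"],mrect(c,r["mask"],.066),mrect(c,r["mask"],.016))
E
```

```text
t: 2.97
tool_pos: [0.4433, -0.2498, 0.2381]
orientation: [0.52, -0.52, 0.479, -0.479]
force: [1.1, 0.9, 0.8]
grip_width: 1.001
t: 3.3
tool_pos: [0.4658, -0.3498, 0.2377]
orientation: [-0.52, 0.52, -0.479, 0.48]
force: [0.1, 0.3, 1.1]
grip_width: 1.002
3.3 [ 0.46584179 -0.34984292  0.23772184]
[[ 0.997  0.079  0.001]
 [ 0.075 -0.955  0.288]
 [ 0.024 -0.287 -0.958]] [-0.006  0.079  0.161] [[325.08595919   0.         312.69353336]
 [  0.         325.08595919 195.08699589]
 [  0.           0.           1.        ]]
0.75 [312.7, 173.3, 22.0, 94.7] (array([ 468.5, -348.7]), array([ 22.4, 100.2]), 4.1) (array([ 469.8, -360.4]), array([ 25.8, 115.2]), 4.1)
0.67 [219.1, 232.9, 35.5, 80.9] (array([ 365.8, -424.1]), array([ 39.4, 100. ]), 5.7) (array([ 351.6, -447.1]), array([ 45.3, 115. ]), 5.7)
```

View pics/w1.png

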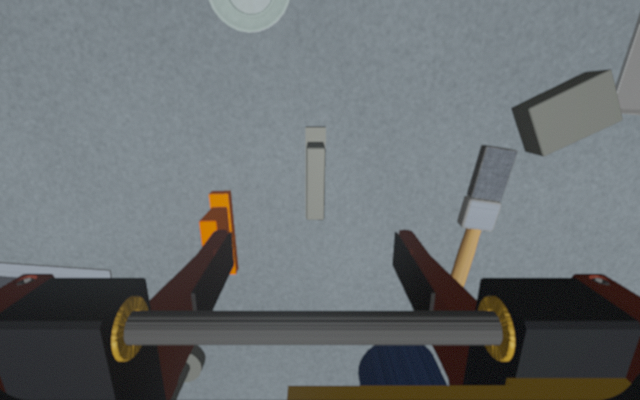

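The wrist picture shows the handle's top face at columns 307–324, rows 147–219, and the blade foot's far end at row 126. I'll check those against the given sizes.

Run:
```python
from h import *
c=ctrl.camera("wrist")
for uv,z in(((307,148),.066),((325,148),.066),((306,219),.066),((324,219),.066),((305.5,126.5),.016),((326,126.5),.016)):print(uv,z,np.round(atz(c,uv,z)*1000,1))
s,p,R=st();print(R.as_euler("zyx",degrees=True),np.degrees(np.arctan2(*R.as_matrix()[[1,0],2])))
go([.4675,-.350,.027],.075)
```

```text
(307, 148) 0.066 [ 456.8 -316.1   66. ]
(325, 148) 0.066 [ 475.2 -314.6   66. ]
(306, 219) 0.066 [ 461.6 -393.6   66. ]
(324, 219) 0.066 [ 481.2 -392.    66. ]
(305.5, 126.5) 0.016 [ 452.9 -298.8   16. ]
(326, 126.5) 0.016 [ 476.5 -296.9   16. ]
[  0.69887775  85.2352788  -90.63172626] 4.764432920715267
shift [  5.5 210.4   2.7] rows 5.048490517963077
  rot [ 0.05  0.47 -0.07] rows 0.1
  rot [-1.1000e-01 -1.7953e+02 -8.0000e-02] rows 25.1
```

Handle centre is about (468.7, −354), and the foot end gives the same y. The sizes agree. Descending and grasping.

```bash
python3 -m pendant '[[[4.4,0,2.5,0,0,0],[4.4,60,2.5,0,0,0],[4.4,100,2.5,0,0,0],[4.4,140,2.5,0,0,0],[4.4,180,2.5,0,0,0],[4.4,200,2.5,0,0,0],[4.4,210.5,2.5,0,0,0],[4.4,210.5,2.5,0,0,0],[4.4,210.5,2.5,0,0,0]]]' 1;  python3 -m pendant '[[[0,0,0,0,0,0],[0,0,0,0,0,0],[0,0,0,0,0,0],[0,0,0,0,0,0],[0,0,0,0,0,0],[0,0,0,0,0,0]]]' -1 45; python3 -m pendant '[[[0,0,0,0,0,0],[0,0,0,0,0,0],[0,0,0,0,0,0]]]'
```

```text
t: 4.2
tool_pos: [0.4687, -0.3499, 0.0282]
orientation: [0.521, -0.521, 0.478, -0.479]
force: [0.3, -0.2, 0.1]
grip_width: 0.999
t: 4.7
tool_pos: [0.4682, -0.3503, 0.0279]
orientation: [0.52, -0.52, 0.478, -0.479]
force: [-0.2, -0.1, 0.4]
grip_width: 0.583
t: 4.95
tool_pos: [0.468, -0.3501, 0.0273]
orientation: [-0.52, 0.52, -0.479, 0.479]
force: [0.5, -0.5, 0.8]
grip_width: 0.356
```

```bash
python3 -m pendant '[[[0,0,0,0,0,0],[0,0,0,0,0,0],[0,0,0,0,0,0]]]'; python3 -m pendant '[[[0,-10,0,0,0,0],[0,-30,0,0,0,0],[0,-70,0,0,0,0],[0,-110,0,0,0,0],[0,-110,0,0,0,0],[0,-110,0,0,0,0]]]';python3 -c "
from h import *
s,p,R=st();print(p)
go([.50,-.04,.20],.0)"
```

```text
t: 5.2
tool_pos: [0.468, -0.3501, 0.0272]
orientation: [0.52, -0.52, 0.479, -0.479]
force: [-0.1, 0.5, -1.0]
grip_width: 0.222
t: 5.7
tool_pos: [0.4694, -0.3512, 0.1403]
orientation: [0.521, -0.52, 0.477, -0.481]
force: [1.1, 0.7, -2.3]
grip_width: 0.225
[ 0.4693603  -0.35116733  0.14030687]
shift [-307.3  -60.6   56.7] rows 7.633556052025242
  rot [-0.24  4.77  0.2 ] rows 0.7
  rot [   0.31 -175.23    0.36] rows 24.5
```

```bash
python3 -m pendant '[[[-213,-110,98,0,4.8,0],[-213,-110,98,0,4.8,0],[-213,-110,98,0,4.8,0],[-213,-110,98,0,4.8,0],[-213,-110,98,0,4.8,0],[-213,-110,98,0,4.8,0],[-213,-110,98,0,4.8,0],[-213,-110,98,0,4.8,0],[-213,-110,98,0,4.8,0],[-213,-110,98,0,4.8,0]]]';python3 - <<'E'
from h import *
s,p,R=st();print(s["t"],p,s["force"],s["torque"])
c=ctrl.camera("wrist");cv2.imwrite("pics/w2.png",c["image"])
np.savez("w2.npz",**{k:np.array(c[k]) for k in("R","t","mtx")})
for t in("unit","chip0"):
  for r in ctrl.cut_out(c,t):
    if r["p"]>.2:print(t,round(r["p"],2),np.round(r["bbox"],1),np.round(atz(c,r["bbox"][:2],.042)*1000,1))
E
```

```text
t: 6.53
tool_pos: [0.5466, -0.1305, 0.2456]
orientation: [0.499, -0.5, 0.501, -0.499]
force: [0.0, -0.1, -2.0]
grip_width: 0.229
6.5333 [ 0.54655656 -0.13050346  0.24560461] [ 0.04816469 -0.06842041 -1.95837656] [-0.00518156  0.02282921  0.02651444]
unit 0.65 [309.8  79.8 243.2 152. ] [543.5 -32.7  42. ]
chip0 0.9 [317.5  91.7  19.3  18.8] [551.7 -44.7  42. ]
chip0 0.76 [297.8 109.7  20.4  16.9] [530.3 -63.3  42. ]
chip0 0.65 [359.9  44.3  21.8  24.6] [595.2   1.7  42. ]
chip0 0.6 [354.6 114.8  22.5  22.5] [592.2 -68.8  42. ]
chip0 0.59 [297.2  53.   24.8  22.5] [530.5  -6.4  42. ]
```

View pics/w2.png

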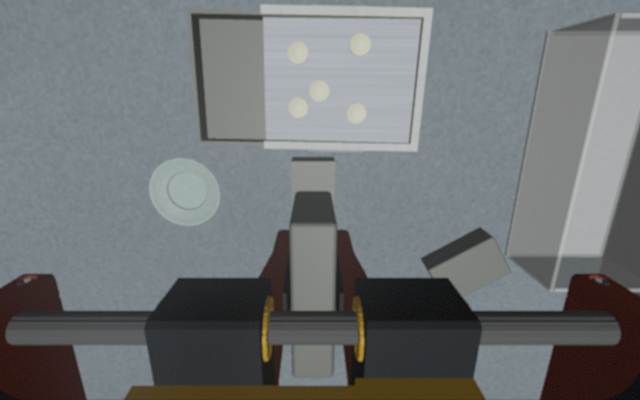

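The picture shows the fence-top outer corners at about (433,9), (417,151), (262,6) and (265,150). The plate's front edge is near column 264, and all five drips were found. I'll fit the unit pose to the corners.

Run:
```python
from h import *
from scipy.optimize import least_squares
c=dict(np.load("w2.npz"))
img=cv2.imread("pics/w2.png")
cv2.imwrite("pics/w2z.png",cv2.resize(img[0:165,180:445],None,fx=3,fy=3,interpolation=2))
uv=np.array([[433,9],[417,151],[262,6],[265,150]],float)
for u in uv:print(u,np.round(atz(c,u,.052)*1000,1))
L=np.array([[88,70,52],[88,-70,52],[-80,70,52],[-80,-70,52]])/1e3
f=lambda q:(proj(c,(Ro.from_euler("z",q[2]).apply(L)+[q[0],q[1],0]))-uv).ravel()
r=least_squares(f,[.57,-.035,0]);print(r.x,r.fun.round(1))
q=r.x
for u in((317.5,91.7),(297.8,109.7),(359.9,44.3),(354.6,114.8),(297.2,53)):
    w=atz(c,u,.042)-[q[0],q[1],0];print(np.round(Ro.from_euler("z",-q[2]).apply(w)*1000,1))
```

```text
[433.   9.] [663.7  31.5  52. ]
[417. 151.] [ 660.6 -107.    52. ]
[262.   6.] [497.4  34.6  52. ]
[265. 150.] [ 494.2 -105.7   52. ]
[ 0.57505952 -0.03668294 -0.0175679 ] [ 0.6 -0.3  1.   1.1 -1.2 -0.1 -0.3 -0.4]
[-23.2  -8.5  42. ]
[-44.3 -27.4  42. ]
[19.5 38.7 42. ]
[ 17.7 -31.9  42. ]
[-45.1  29.5  42. ]
```

View pics/w2z.png

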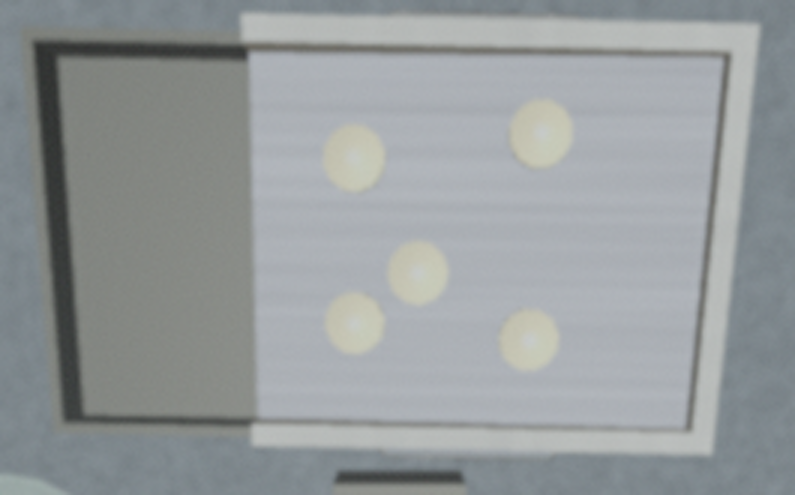

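Run:
```python
from h import *
from scipy.optimize import least_squares
c=dict(np.load("w2.npz"))
uv=np.array([[433.1,8.3],[417.5,151.2],[260.8,5],[264.3,149]],float)
L=np.array([[88,70,52],[88,-70,52],[-80,70,52],[-80,-70,52]])/1e3
f=lambda q:(proj(c,(Ro.from_euler("z",q[2]).apply(L)+[q[0],q[1],0]))-uv).ravel()
q=least_squares(f,[.57,-.035,0]).x;print(q,f(q).round(1))
s,p,R=st();print(p)
print("foot end",atz(c,(313.5,157.3),p[2]-.027+.016)-p, "handle top end",atz(c,(313,193),p[2]-.027+.066)-p)
U=Ro.from_euler("z",q[2])
go(U.apply([.060,-.004+.008,0])*[1,1,0]+[q[0],q[1],.10],q[2])
```

```text
[ 0.57469323 -0.0360181  -0.01871956] [ 0.3 -0.2  0.1  0.4 -0.3  0.  -0.1 -0. ]
[ 0.54696516 -0.13093772  0.24615443]
foot end [ 0.00059995  0.04945497 -0.011     ] handle top end [0.00045607 0.04419711 0.039     ]
shift [-98.  146.   87.9] rows 4.713474885013794
  rot [ 0.12  0.93 -0.02] rows 0.1
  rot [-3.0000e-02 -1.7907e+02 -1.9000e-01] rows 25.0
```

```bash
python3 -m pendant '[[[-99,20,88,0,0.93,0],[-99,50,88,0,0.93,0],[-99,90,88,0,0.93,0],[-99,120,88,0,0.93,0],[-99,146,88,0,0.93,0],[-99,160,88,0,0.93,0],[-99,167,88,0,0.93,0],[-99,172,88,0,0.93,0],[-99,172,88,0,0.93,0],[-99,172,88,0,0.93,0]]]';python3 - <<'E'
from h import *
s,p,R=st();print(s["t"],p,s["force"],s["torque"])
U=Ro.from_euler("z",-.0187);print(U.inv().apply(p-[.5747,-.0360,0])*1000, np.degrees(np.arctan2(*R.as_matrix()[[1,0],2])))
c=ctrl.camera("wrist");cv2.imwrite("pics/w3.png",c["image"])
E
```

```text
t: 7.52
tool_pos: [0.637, -0.0317, 0.0769]
orientation: [-0.496, 0.495, -0.504, 0.505]
force: [0.7, -0.7, -1.2]
grip_width: 0.23
7.5167 [ 0.63699186 -0.03166639  0.07692006] [ 0.68247031 -0.69258917 -1.17777581] [-0.07242368  0.0728007  -0.02480843]
[62.19993519  5.49764125 76.92006395] -1.017920181380257
```

View pics/w3.png

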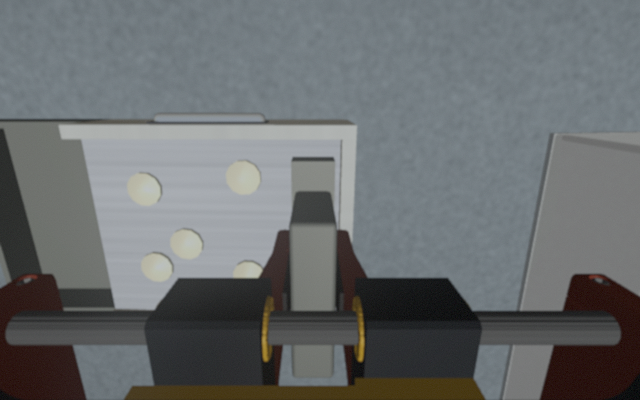

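The blade (columns 292–336, row 157) is between the fences and in front of the back wall, clear of the drips. Now I'll feel for the plate.

```bash
cat > f.py <<'E'
from h import *
s,p,R=st();U=Ro.from_euler("z",-.0187);u=U.inv().apply(p-[.5747,-.0360,0])*1000
print("  t",round(s["t"],2),"U",u.round(2),"F",np.round(U.inv().apply(s["force"]),2),"T",np.round(U.inv().apply(s["torque"]),3),"pitch",round(np.degrees(np.arcsin(R.as_matrix()[2,2])),2))
E
for i in 1 2 3; do python3 -m pendant '[[[0,1,0,0,0,0],[0,2,0,0,0,0],[0,2,0,0,0,0]]]' >/dev/null; python3 f.py; done
```

```text
t 7.82 U [61.64  6.22 74.33] F [-0.14  0.2  -2.33] T [-0.048  0.097 -0.007] pitch 0.09
  t 8.07 U [61.09  6.46 71.23] F [-0.39  0.41 -2.1 ] T [-0.062  0.058 -0.085] pitch -0.01
  t 8.32 U [61.29  6.43 70.57] F [-3.94  1.04  8.14] T [-0.033  0.782 -0.08 ] pitch -0.0
```

```bash
python3 -m pendant '[[[0,-8,0,0,0,0],[0,-15,-20,0,0,0],[0,-15,-60,0,0,0],[0,-15,-100,0,0,0],[0,-15,-135,0,0,0],[0,-10,-135,0,0,0],[0,-4,-135,0,0,0],[0,-1,-135,0,0,0],[0,-1,-135,0,0,0],[0,-1,-135,0,0,0]]]' >/dev/null; python3 f.py
for i in 1 2; do python3 -m pendant '[[[0,1,0,0,0,0],[0,2,0,0,0,0],[0,2,0,0,0,0]]]' >/dev/null; python3 f.py; done
```

```text
t 9.15 U [-72.3    6.07  70.23] F [ 0.3   0.56 -2.13] T [-0.054  0.017  0.098] pitch 0.05
  t 9.4 U [-73.48   6.11  68.16] F [-0.58  0.3  -2.44] T [-0.037  0.144 -0.032] pitch -0.0
  t 9.65 U [-73.86   6.11  66.19] F [ 0.33  0.41 -1.77] T [0.013 0.034 0.038] pitch -0.01
```

```bash
for i in 1 2 3; do python3 -m pendant '[[[0,0.7,0,0,0,0],[0,0.7,0,0,0,0],[0,0.7,0,0,0,0]]]' >/dev/null; python3 f.py; done
```

```text
t 9.9 U [-73.78   6.13  65.66] F [-0.01 -0.68 -1.05] T [-0.045  0.047 -0.027] pitch 0.0
  t 10.15 U [-73.77   6.1   64.95] F [-0.79  0.16 -1.07] T [-0.014  0.024  0.046] pitch 0.0
  t 10.4 U [-73.67   6.13  64.31] F [-0.12  0.15 -1.35] T [-0.002  0.061 -0.01 ] pitch 0.01
```

```bash
for i in 1 2; do python3 -m pendant '[[[0,0.7,0,0,0,0],[0,0.7,0,0,0,0],[0,0.7,0,0,0,0]]]' >/dev/null; python3 f.py; done
```

```text
t 10.65 U [-73.67   6.12  64.15] F [-2.2  -0.72  7.26] T [ 0.023  0.438 -0.074] pitch 0.02
  t 10.9 U [-73.65   6.1   63.92] F [-4.26  0.02 13.36] T [-0.084  0.754 -0.053] pitch 0.02
```

Front contact is at TCP z ≈ 64.2 mm (blade rear edge at x = −62). Back contact was ≈ 70.65 mm (rear edge at x = +73). That makes the slope about 0.048 rad (2.74°), back higher. It puts the plate middle at 39.95 mm, as specified. Tilting the blade to match and going behind the drips.

```bash
python3 -m pendant '[[[0,-12,0,0,0,0],[1,-25,10,0,0,0],[1,-25,50,2.74,0,0],[1,-25,90,2.74,0,0],[1,-25,125,2.74,0,0],[1,-25,134,2.74,0,0],[1,-18,134,2.74,0,0],[1,-12,134,2.74,0,0],[1,-9,134,2.74,0,0],[1,-9,134,2.74,0,0]]]' >/dev/null; python3 f.py
python3 -m pendant '[[[0,0,0,0,0,0],[0,0,0,0,0,0]]]'>/dev/null; python3 f.py
```

```text
t 11.73 U [57.6   5.47 70.54] F [ 0.76  0.03 -2.81] T [-0.094  0.101  0.016] pitch 2.52
  t 11.9 U [59.12  5.38 71.6 ] F [-1.    0.25 -2.09] T [-0.018  0.081  0.021] pitch 2.68
```

```bash
python3 -m pendant '[[[0,0.8,0,0,0,0],[0,1.6,0,0,0,0],[0,1.6,0,0,0,0],[0,1.6,0,0,0,0]]]'>/dev/null; python3 f.py;python3 -m pendant '[[[0,0.5,0,0,0,0],[0,0.5,0,0,0,0],[0,0.5,0,0,0,0]]]'>/dev/null; python3 f.py
```

```text
t 12.23 U [60.22  5.37 70.25] F [ 0.31  0.32 -1.98] T [-0.038  0.049  0.015] pitch 2.74
  t 12.48 U [60.29  5.38 70.13] F [-2.31 -0.04  3.9 ] T [-0.046  0.609  0.038] pitch 2.74
```

```bash
python3 -m pendant '[[[0,0.4,0,0,0,0],[0,0.4,0,0,0,0],[0,0.4,0,0,0,0]]]'>/dev/null; python3 f.py;python3 -m pendant '[[[0,0.4,-2,0,0,0],[0,0.4,-4,0,0,0],[0,0.4,-6,0,0,0],[0,0.4,-8,0,0,0]]]'>/dev/null; python3 f.py
```

```text
t 12.73 U [60.34  5.39 70.1 ] F [-3.52 -0.23  8.42] T [-0.104  0.826 -0.011] pitch 2.74
  t 13.07 U [54.7   5.27 69.92] F [ 3.97 -0.42  5.96] T [-0.062 -0.646  0.008] pitch 3.04
```

```bash
python3 -m pendant '[[[0,0.2,-3,0,0,0],[0,0.2,-6,0,0,0],[0,0.2,-9,0,0,0],[0,0.2,-12,0,0,0]]]'>/dev/null; python3 f.py;python3 -m pendant '[[[0,0,-3,0,0,0],[0,0,-6,0,0,0],[0,0,-9,0,0,0]]]'>/dev/null; python3 f.py
```

```text
t 13.4 U [43.09  5.21 69.37] F [ 3.57 -0.14  7.66] T [-0.044 -0.715  0.07 ] pitch 3.09
  t 13.65 U [34.17  5.16 68.95] F [4.04 1.13 6.67] T [-0.056 -0.782 -0.001] pitch 3.1
```

```bash
for i in 1 2; do python3 -m pendant '[[[0,0.1,-3,0,0,0],[0,0.1,-6,0,0,0],[0,0.1,-9,0,0,0],[0,0.1,-12,0,0,0]]]'>/dev/null; python3 f.py; done
```

```text
t 13.98 U [22.45  5.14 68.4 ] F [ 3.81 -0.06  7.18] T [-0.078 -0.826  0.005] pitch 3.13
  t 14.32 U [10.74  5.1  67.84] F [4.74 0.   8.92] T [-0.054 -0.843 -0.02 ] pitch 3.16
```

```bash
python3 - <<'E'
from h import *
c=ctrl.camera("wrist");cv2.imwrite("pics/w4.png",c["image"])
E
for i in 1 2; do python3 -m pendant '[[[0,0,-3,0,0,0],[0,0,-6,0,0,0],[0,0,-9,0,0,0],[0,0,-12,0,0,0]]]'>/dev/null; python3 f.py; done
```

```text
t 14.7 U [-1.14  5.05 67.28] F [ 4.16 -0.17  8.39] T [-0.043 -0.947  0.053] pitch 3.17
  t 15.03 U [-13.     5.02  66.68] F [ 5.1  -0.22  8.3 ] T [-0.009 -0.903  0.034] pitch 3.18
```

View pics/w4.png

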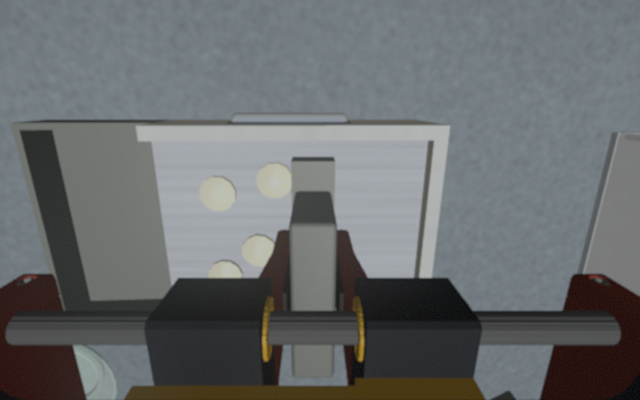

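The blade is flat on the plate and pushing the drip at (274,181), with the others ahead and none behind it. Contact force is steady at about 10 N. Continuing.

```bash
for i in 1 2 3 4; do python3 -m pendant '[[[0,0,-3,0,0,0],[0,0,-6,0,0,0],[0,0,-9,0,0,0],[0,0,-12,0,0,0]]]'>/dev/null; python3 f.py; done
```

```text
t 15.37 U [-24.91   4.98  66.14] F [5.19 0.05 9.2 ] T [-0.079 -0.943 -0.008] pitch 3.19
  t 15.7 U [-36.84   4.96  65.51] F [ 5.3  -0.64  8.96] T [-0.079 -0.894  0.017] pitch 3.19
  t 16.03 U [-48.75   4.91  64.93] F [ 5.7  -0.96  8.19] T [ 0.021 -0.965 -0.011] pitch 3.2
  t 16.37 U [-60.69   4.89  64.35] F [ 5.1  -0.85  8.44] T [-0.08  -0.905  0.04 ] pitch 3.21
```

```bash
for i in 1 2; do python3 -m pendant '[[[0,0,-3,0,0,0],[0,0,-6,0,0,0],[0,0,-9,0,0,0],[0,0,-11.5,0,0,0]]]'>/dev/null; python3 f.py; done
python3 - <<'E'
from h import *
c=ctrl.camera("wrist");cv2.imwrite("pics/w5.png",c["image"])
for r in ctrl.cut_out(c,"chip0"):
    if r["p"]>.2:print(round(r["p"],2),np.round(r["bbox"],1),np.round(atz(c,r["bbox"][:2],.01)*1000,1))
E
```

```text
t 16.7 U [-72.23   4.86  63.76] F [ 5.11 -0.25  9.87] T [-0.015 -0.935 -0.019] pitch 3.2
  t 17.03 U [-83.78   4.83  63.11] F [4.72 0.36 8.69] T [-0.062 -0.988  0.072] pitch 3.2
0.96 [279.8 167.3  26.   31.7] [473.    5.6  10. ]
0.77 [278.1 199.8  29.5  25.7] [470.8 -17.1  10. ]
0.66 [272.1 240.5  16.4  25. ] [465.1 -47.4  10. ]
0.63 [285.1 224.8   6.1  14.8] [474.8 -35.7  10. ]
```

View pics/w5.png

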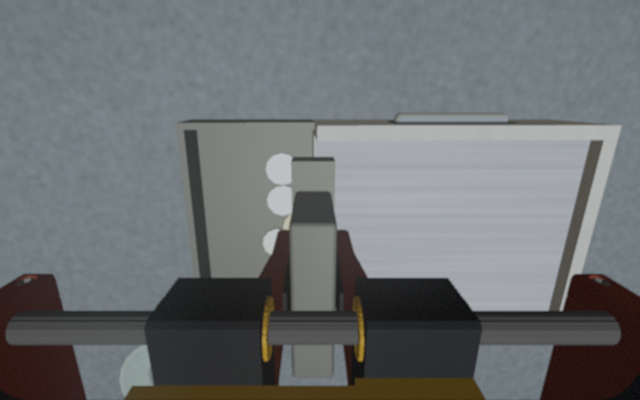

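Three drips show in the trough at (280,167), (280,200) and (272,240), with part of a fourth at (287,225); the plate right of the blade is bare. I'll lift off and check all five.

```bash
python3 -m pendant '[[[0,-8,0,0,0,0],[0,-25,0,-2.74,0,0],[0,-60,0,-2.74,0,0],[30,-90,0,-2.74,0,0],[60,-120,5,-2.74,0,0],[100,-130,20,-2.74,0,0],[100,-130,20,-2.74,0,0],[100,-130,20,-2.74,0,0],[100,-130,20,-2.74,0,0]]]'>/dev/null; python3 f.py
python3 - <<'E'
from h import *
c=ctrl.camera("wrist");cv2.imwrite("pics/w6.png",c["image"]);np.savez("w6.npz",**{k:np.array(c[k]) for k in("R","t","mtx")})
for r in ctrl.cut_out(c,"chip0"):
    if r["p"]>.2:
        w=atz(c,r["bbox"][:2],.008)
        print(round(r["p"],2),np.round(r["bbox"],1),np.round(Ro.from_euler("z",.0187).apply(w-[.5747,-.036,0])*1000,1))
go([.4685,-.350,.10],np.radians(4.76))
E
```

```text
t 17.88 U [-74.98 -94.55 191.42] F [ 0.    0.56 -2.37] T [ 0.004  0.124 -0.027] pitch -0.15
0.87 [294.4  87.3  22.   22.7] [-93.4  -4.7   8. ]
0.86 [285.9  40.5  25.2  29.2] [-101.    38.4    8. ]
0.74 [285.9  65.4  23.2  24. ] [-101.5   15.9    8. ]
0.72 [288.4 120.6  23.5  20. ] [-100.2  -37.5    8. ]
0.7 [282.6  98.   22.2  23.8] [-105.6  -15.1    8. ]
0.28 [526.4 274.2  96.1  68.7] [ 179.6 -216.3    8. ]
shift [222.3  90.8 -25.4] rows 5.791003012946288
  rot [ 0.2  -5.68 -0.08] rows 0.8
  rot [1.2000e-01 1.7432e+02 3.0000e-01] rows 24.3
```

View pics/w6.png

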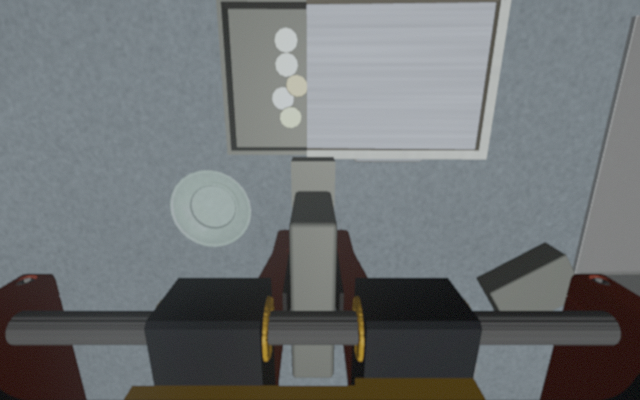

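All five drips lie in the trough (columns 283–294, rows 40–121) and the plate is bare. Returning the scraper to its place.

```bash
python3 -m pendant '[[[40,0,-5,0,-2,0],[80,0,-10,0,-5.68,0],[120,10,-15,0,-5.68,0],[160,35,-20,0,-5.68,0],[200,60,-25,0,-5.68,0],[222,91,-25,0,-5.68,0],[222,120,-25,0,-5.68,0],[222,145,-25,0,-5.68,0],[222,150,-25,0,-5.68,0],[222,150,-25,0,-5.68,0]]]'>/dev/null; python3 f.py;python3 -m pendant '[[[0,0,0,0,0,0],[0,0,0,0,0,0]]]'
```

```text
t 18.82 U [ -99.75 -314.5    39.73] F [-0.38  0.25 -1.81] T [-0.023  0.051 -0.026] pitch -0.27
t: 18.98
tool_pos: [0.472, -0.3509, 0.0438]
orientation: [0.521, -0.52, 0.478, -0.479]
force: [-0.1, 0.1, -1.2]
grip_width: 0.226
```

```bash
python3 -m pendant '[[[0,6,0,0,0,0],[0,11,0,0,0,0],[0,14,0,0,0,0],[0,15.5,0,0,0,0],[0,15.5,0,0,0,0],[0,15.5,0,0,0,0]]]'; python3 -m pendant '[[[0,1.0,0,0,0,0],[0,1.0,0,0,0,0],[0,1.0,0,0,0,0]]]'
```

```text
t: 19.48
tool_pos: [0.4709, -0.351, 0.0273]
orientation: [0.52, -0.52, 0.479, -0.479]
force: [-0.9, 2.1, 4.1]
grip_width: 0.226
t: 19.73
tool_pos: [0.4708, -0.351, 0.0272]
orientation: [0.52, -0.52, 0.479, -0.479]
force: [-3.8, 4.2, 14.5]
grip_width: 0.224
```

```bash
python3 -m pendant '[[[0,-1,0,0,0,0],[0,-1,0,0,0,0]]]'; python3 -m pendant '[[[0,0,0,0,0,0],[0,0,0,0,0,0],[0,0,0,0,0,0],[0,0,0,0,0,0],[0,0,0,0,0,0],[0,-15,0,0,0,0],[0,-50,0,0,0,0],[0,-90,0,0,0,0],[0,-130,0,0,0,0],[0,-170,0,0,0,0]]]' 0.2;python3 - <<'E'
from h import *
# cover from the top camera
c=ctrl.camera("top")
for r in ctrl.cut_out(c,"cover"):
    if r["p"]>.4:print(np.round(r["bbox"]),mrect(c,r["mask"],.031))
go([.50,.23,.25],np.radians(20))
E
```

```text
t: 19.9
tool_pos: [0.471, -0.3513, 0.0273]
orientation: [0.52, -0.52, 0.479, -0.479]
force: [-1.2, 1.7, 4.3]
grip_width: 0.23
t: 20.73
tool_pos: [0.4704, -0.3507, 0.1983]
orientation: [-0.52, 0.52, -0.479, 0.479]
force: [1.0, -0.5, -0.7]
grip_width: 0.598
[208. 193.  69.  67.] (array([507.6, 325.9]), array([154.6, 172.7]), 21.3)
[210. 283.  75.  70.] (array([253.5, 308.3]), array([172.4, 154.3]), 71.3)
shift [-579.1  -50.4   74.4] rows 14.053216759718286
  rot [ -0.44 -15.28   0.53] rows 2.1
  rot [ -0.77 164.72  -0.64] rows 23.0
```

```bash
python3 -m pendant '[[[-587,-50,113,0,-15.3,0],[-587,-50,113,0,-15.3,0],[-587,-50,113,0,-15.3,0],[-587,-50,113,0,-15.3,0],[-587,-50,113,0,-15.3,0],[-587,-50,113,0,-15.3,0],[-587,-50,113,0,-15.3,0],[-587,-50,113,0,-15.3,0],[-587,-50,113,0,-15.3,0],[-587,-50,113,0,-15.3,0]]]' 1;  python3 -c "
from h import *
go([.538,.241,.25],np.radians(20))"
```

```text
t: 21.67
tool_pos: [0.5149, 0.0638, 0.2311]
orientation: [-0.579, 0.579, -0.406, 0.405]
force: [0.7, -0.4, -0.5]
grip_width: 1.0
shift [-158.6  -18.9   82.4] rows 4.310070351792504
  rot [ 0.03  0.02 -0.  ] rows 0.0
  rot [-1.0000e-02 -1.7998e+02 -5.0000e-02] rows 25.1
```

```bash
python3 -m pendant '[[[-159,-19,82,0,0,0],[-159,-19,82,0,0,0],[-159,-19,82,0,0,0],[-159,-19,82,0,0,0],[-159,-19,82,0,0,0],[-159,-19,82,0,0,0],[-159,-19,82,0,0,0]]]' 1
python3 - <<'E'
from h import *
c=ctrl.camera("wrist");np.savez("w7.npz",**{k:np.array(c[k]) for k in("R","t","mtx")})
s,p,R=st();print(p)
for r in ctrl.cut_out(c,"cover"):
    if r["p"]>.4:print(np.round(r["bbox"]),mrect(c,r["mask"],.034))
for r in ctrl.cut_out(c,"cover_grip")[:2]:print(round(r["p"],2),np.round(r["bbox"]))
im=c["image"].copy();cv2.imwrite("pics/w7.png",im)
cv2.imwrite("pics/w7z.png",cv2.resize(im[0:280,140:500],None,fx=2.1,fy=2.1,interpolation=2))
E
```

```text
t: 22.25
tool_pos: [0.5374, 0.2392, 0.2495]
orientation: [-0.579, 0.58, -0.405, 0.405]
force: [-0.1, -1.0, 0.9]
grip_width: 0.996
[0.53735288 0.23825385 0.24956374]
[312.  81. 140. 161.] (array([508.1, 326.3]), array([149.9, 164.9]), 21.3)
[ 91.  60. 181. 120.] (array([257.5, 305.4]), array([159. , 147.8]), 71.6)
0.95 [ 92.  62. 181. 121.]
0.79 [313.  81. 142. 162.]
```

View pics/w7z.png

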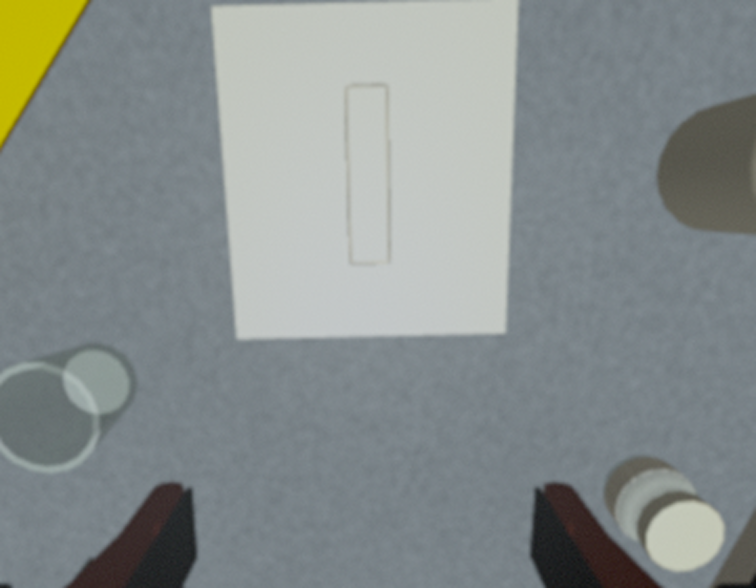

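The crop shows the white cover's plate at 150 × 165 mm, matching the spec, with its handle centred at about (369,174). The yellow decoy is at the corner and the beaker and jar stand clear. Computing the grasp.

Run:
```python
from h import *
c=dict(np.load("w7.npz"))
k=lambda a,b:(140+a/2.1,b/2.1)
for a in((347,85),(387,84),(351,264),(390,263)):print(np.round(atz(c,k(*a),.074)*1000,1))
P=np.array([atz(c,k(*a),.034)[:2]*1000 for a in((212,7),(518,0),(237,339),(506,332))]);print(P.round(1),P.mean(0))
go([.5083,.3263,.038],np.radians(21.3))
```

```text
[486.1 360.1  74. ]
[502.9 366.7  74. ]
[514.6 286.2  74. ]
[532.2 293.1  74. ]
[[409.2 375.8]
 [548.9 430. ]
 [469.1 222.3]
 [608.8 277.6]] [509.01489311 326.40625068]
shift [-93.5 211.9   3. ] rows 5.553891023747854
  rot [ 0.08 -1.36  0.02] rows 0.2
  rot [-3.0000e-02  1.7864e+02  1.3000e-01] rows 24.9
```

```bash
python3 -m pendant '[[[-40,20,3,0,-1.3,0],[-80,50,3.4,0,-1.3,0],[-93.5,90,3.4,0,-1.3,0],[-93.5,120,3.4,0,-1.3,0],[-93.5,140,3.4,0,-1.3,0],[-93.5,140,3.4,0,-1.3,0],[-93.5,140,3.4,0,-1.3,0]]]' 1 >/dev/null; python3 -c "
from h import *
print(st()[1]);go([.5087,.3264,.038],np.radians(21.3))"
```

```text
[0.50888662 0.32667718 0.10981374]
shift [ 0.1 71.8 -0.1] rows 1.722170756463105
  rot [ 0.15 -0.06  0.03] rows 0.0
  rot [-5.0000e-02  1.7994e+02  2.3000e-01] rows 25.1
```

```bash
python3 -m pendant '[[[0,20,0,0,0,0],[0,40,0,0,0,0],[0,58,0,0,0,0],[0,67,0,0,0,0],[0,71,0,0,0,0],[0,71,0,0,0,0]]]' 1; python3 -m pendant '[[[0,0,0,0,0,0],[0,0,0,0,0,0],[0,0,0,0,0,0],[0,0,0,0,0,0],[0,0,0,0,0,0],[0,0,0,0,0,0],[0,0,0,0,0,0],[0,0,0,0,0,0],[0,0,0,0,0,0],[0,0,0,0,0,0]]]' -1 50; python3 -m pendant '[[[0,0,0,0,0,0],[0,0,0,0,0,0],[0,0,0,0,0,0]]]'
```

```text
t: 23.48
tool_pos: [0.5099, 0.328, 0.0403]
orientation: [0.584, -0.583, 0.399, -0.399]
force: [-0.4, 0.3, 0.3]
grip_width: 1.001
t: 24.32
tool_pos: [0.5091, 0.3282, 0.0394]
orientation: [-0.584, 0.584, -0.399, 0.399]
force: [0.0, -0.1, 0.5]
grip_width: 0.283
t: 24.57
tool_pos: [0.509, 0.3282, 0.0394]
orientation: [-0.584, 0.584, -0.399, 0.399]
force: [-1.4, 1.0, 0.4]
grip_width: 0.227
```

Gripped with feet at TCP z − 39.4 mm. Lifting, and cross-checking the unit pose by edge-fitting two saved pictures.

```bash
python3 -m pendant '[[[0,-5,0,0,0,0],[0,-20,0,0,0,0],[0,-50,0,0,0,0],[0,-90,0,0,0,0],[0,-130,0,0,0,0],[0,-130,0,0,0,0],[0,-130,0,0,0,0],[0,-130,0,0,0,0]]]'
cat > e.py <<'E'
from h import *
from scipy.optimize import least_squares
from scipy.ndimage import map_coordinates
segs=[([88,68],[88,-68]),([85,70],[-78,70]),([85,-70],[-78,-70])]
def obs(n,q,w=5):
    c=dict(np.load(n+".npz"));g=cv2.GaussianBlur(cv2.cvtColor(cv2.imread("pics/"+n+".png"),6),(0,0),1).astype(float);out=[]
    for a,b in segs:
        a=np.array(a,float);b=np.array(b,float);nrm=np.array([np.sign(a[0])*(a[0]==b[0]),np.sign(a[1])*(a[1]==b[1])])
        for t in np.linspace(.05,.95,30):
            m=a+(b-a)*t;X=lambda v:Ro.from_euler("z",q[2]).apply(np.r_[v,52]/1e3)+[q[0],q[1],0]
            u=proj(c,np.array([X(m),X(m+nrm)]));d=u[1]-u[0];s=np.arange(-w,w+.1,.25)
            uv=u[0]+s[:,None]*d/np.linalg.norm(d)
            if uv.min()<8 or uv[:,0].max()>630 or uv[:,1].max()>160:continue
            v=map_coordinates(g,[uv[:,1],uv[:,0]],order=1);gr=-np.gradient(v)
            k=gr.argmax()
            if gr[k]>2:out.append((m,nrm,uv[k],c))
    return out
q=np.array([.5747,-.036,-.0187])
for names in(("w2",),("w6",),("w2","w6")):
    p=q.copy()
    for it in range(4):
        O=sum([obs(n,p) for n in names],[])
        def f(p):
            r=[]
            for m,n,uv,c in O:
                X=Ro.from_euler("z",p[2]).apply(np.c_[[m,m+n],[52,52]]/1e3)+[p[0],p[1],0]
                u=proj(c,X);d=(u[1]-u[0]);r.append((uv-u[0])@d/(d@d))
            return np.array(r)
        p=least_squares(f,p,loss="soft_l1").x
    print(names,len(O),p.round(4),"rms mm",np.sqrt((f(p)**2).mean()).round(2))
E
python3 e.py
```

```text
t: 25.23
tool_pos: [0.5087, 0.3279, 0.1692]
orientation: [-0.584, 0.584, -0.399, 0.399]
force: [-0.2, -0.7, -2.8]
grip_width: 0.219
('w2',) 60 [ 0.5741 -0.0356 -0.0223] rms mm 0.43
('w6',) 0 [0.5313 0.1381 0.0483] rms mm nan
('w2', 'w6') 88 [ 0.574  -0.0356 -0.0219] rms mm 0.39e.py:30: RuntimeWarning: Mean of empty slice.
  print(names,len(O),p.round(4),"rms mm",np.sqrt((f(p)**2).mean()).round(2))
  ret = ret.dtype.type(ret / rcount)
```

```bash
sed -i 's/-.0187/-.0215/;s/\[.5747,-.0360,0\]/[.574,-.0356,0]/' f.py; python3 -c "
from h import *
go([.574,-.034,.165],-.0215)"
```

```text
shift [360.9   4.3 -70.7] rows 8.819596642748872
  rot [3.000e-02 2.255e+01 1.000e-02] rows 3.1
  rot [ 2.0000e-02 -1.5745e+02 -4.0000e-02] rows 22.0
```

```bash
python3 -m pendant '[[[30,0,-6,0,4,0],[70,0,-14,0,10,0],[110,0,-22,0,16,0],[150,0,-29,0,22.55,0],[190,0,-37,0,22.55,0],[230,0,-45,0,22.55,0],[270,0,-53,0,22.55,0],[310,0,-61,0,22.55,0],[345,0,-68,0,22.55,0],[361,4,-71,0,22.55,0]]]'>/dev/null;  python3 -m pendant '[[[0,0,0,0,0,0],[0,30,0,0,0,0],[0,50,0,0,0,0],[0,60,0,0,0,0],[0,60,0,0,0,0],[0,60,0,0,0,0]]]'; python3 f.py; python3 -c "
from h import *
go([.574,-.034,.100],-.0215)"
```

```text
t: 26.57
tool_pos: [0.5735, -0.0331, 0.1046]
orientation: [0.494, -0.495, 0.506, -0.504]
force: [0.4, -0.2, -1.4]
grip_width: 0.228
  t 26.57 U [ -0.55   2.45 104.57] F [ 0.43 -0.18 -1.38] T [-0.089  0.008  0.028] pitch -0.15
shift [0.8 4.6 0.5] rows 0.11222239896866408
  rot [ 0.15  0.05 -0.01] rows 0.0
  rot [-2.0000e-02 -1.7995e+02 -2.3000e-01] rows 25.1
```

```bash
python3 -m pendant '[[[0.8,8,0.5,0,0,0],[0.8,16,0.5,0,0,0],[0.8,22,0.5,0,0,0],[0.8,26,0.5,0,0,0],[0.8,26,0.5,0,0,0],[0.8,26,0.5,0,0,0]]]'>/dev/null; python3 f.py; for i in 1 2 3; do python3 -m pendant '[[[0,0.5,0,0,0,0],[0,1,0,0,0,0],[0,1,0,0,0,0]]]' >/dev/null; python3 f.py; done
```

```text
t 27.07 U [ 0.66  0.94 79.34] F [ 0.61  0.59 -1.98] T [-0.036  0.037 -0.021] pitch -0.02
  t 27.32 U [ 0.96  0.94 78.74] F [-1.35 -0.7  -3.13] T [-0.009  0.058 -0.039] pitch 0.03
  t 27.57 U [ 0.75  0.92 77.52] F [-0.32 -0.24 -1.68] T [-0.076  0.061  0.031] pitch 0.0
  t 27.82 U [ 0.67  0.95 76.39] F [ 0.47  0.2  -1.43] T [0.003 0.093 0.029] pitch -0.01
```

```bash
for i in 1 2 3; do python3 -m pendant '[[[0,0.4,0,0,0,0],[0,0.8,0,0,0,0],[0,0.8,0,0,0,0]]]' >/dev/null; python3 f.py; done
```

```text
t 28.07 U [ 0.81  0.98 75.7 ] F [-0.81  0.38 -1.58] T [ 0.045  0.057 -0.001] pitch 0.0
  t 28.32 U [ 0.94  0.99 75.16] F [-1.2   0.23  1.51] T [0.169 0.18  0.03 ] pitch 0.02
  t 28.57 U [ 1.1   0.95 74.56] F [-1.76  0.84  4.81] T [0.124 0.328 0.032] pitch 0.04
```

Contact came at TCP z ≈ 75.4 as predicted. Fy and Tx point to the left hook being engaged first, so I'll shift 0.6 mm to +y and press on.

```bash
for i in 1; do python3 -m pendant '[[[-0.6,0,0,0,0,0],[-0.6,0.4,0,0,0,0],[-0.6,0.7,0,0,0,0],[-0.6,0.7,0,0,0,0]]]' >/dev/null; python3 f.py; python3 -m pendant '[[[0,0.4,0,0,0,0],[0,0.7,0,0,0,0],[0,0.7,0,0,0,0]]]' >/dev/null; python3 f.py;  done
```

```text
t 28.9 U [ 1.19  1.39 73.91] F [-1.24 -0.12  6.79] T [-0.193  0.309  0.011] pitch 0.05
  t 29.15 U [ 1.29  1.36 73.27] F [-0.23  0.02  6.54] T [-0.202  0.253  0.053] pitch 0.07
```

```bash
python3 -m pendant '[[[0.2,0.5,0,0,0,0],[0.2,1,0,0,0,0],[0.2,1,0,0,0,0]]]' >/dev/null; python3 f.py;for i in 1 2 3; do python3 -m pendant '[[[0,0.5,0,0,0,0],[0,1,0,0,0,0],[0,1,0,0,0,0]]]' >/dev/null; python3 f.py;  done
```

```text
t 29.4 U [ 1.4   1.22 72.23] F [-0.47  0.82  5.23] T [-0.098  0.155  0.069] pitch 0.08
  t 29.65 U [ 1.43  1.24 71.09] F [ 0.39 -0.63  3.87] T [-0.122  0.001  0.013] pitch 0.08
  t 29.9 U [ 1.29  1.28 69.66] F [ 1.73 -0.46  1.67] T [-0.135 -0.435  0.042] pitch 0.06
  t 30.15 U [ 0.91  1.32 68.39] F [ 2.96 -0.91 -1.45] T [-0.2   -0.595  0.025] pitch 0.02
```

```bash
for i in 1 2 3; do python3 -m pendant '[[[0,0.6,0,0,0,0],[0,1.3,0,0,0,0],[0,1.3,0,0,0,0]]]' >/dev/null; python3 f.py;  done; for i in 1 2 3; do python3 -m pendant '[[[0,0.7,0,0,0,0],[0,0.7,0,0,0,0],[0,0.7,0,0,0,0]]]' >/dev/null; python3 f.py;  done
```

```text
t 30.4 U [ 0.32  1.37 66.89] F [ 2.63 -0.6  -5.07] T [-0.132 -0.479  0.063] pitch -0.05
  t 30.65 U [-0.11  1.38 65.59] F [ 1.37 -0.76 -5.05] T [-0.172 -0.111  0.043] pitch -0.1
  t 30.9 U [ 0.44  1.43 64.66] F [ 0.2   0.01 -1.11] T [-0.01   0.069 -0.017] pitch -0.04
  t 31.15 U [ 0.71  1.4  64.12] F [ 0.8   0.25 -1.99] T [-0.022  0.07   0.02 ] pitch -0.01
  t 31.4 U [ 0.74  1.35 63.37] F [-0.11 -0.42 -1.43] T [-0.074  0.021  0.002] pitch -0.0
  t 31.65 U [ 0.73  1.35 62.68] F [ 0.19  0.08 -2.41] T [-0.049  0.058 -0.025] pitch -0.0
```

```bash
for i in 1 2 3; do python3 -m pendant '[[[0,0.5,0,0,0,0],[0,0.5,0,0,0,0],[0,0.5,0,0,0,0]]]' >/dev/null; python3 f.py;  done
```

```text
t 31.9 U [ 0.85  1.34 62.38] F [-1.15  0.32  1.06] T [-0.099  0.186  0.024] pitch 0.01
  t 32.15 U [ 0.85  1.34 62.37] F [-1.63  0.25  6.93] T [ 0.001  0.505 -0.005] pitch 0.01
  t 32.4 U [ 0.85  1.34 62.38] F [-4.21 -0.56 12.06] T [-0.072  0.835 -0.045] pitch 0.02
```

Hard stop at 62.38 mm (predicted 62.4), so the cover is home. Releasing and backing off.

```bash
python3 -m pendant '[[[0,-1,0,0,0,0],[0,-1,0,0,0,0]]]'>/dev/null; python3 f.py; python3 -m pendant '[[[0,0,0,0,0,0],[0,0,0,0,0,0],[0,0,0,0,0,0],[0,0,0,0,0,0],[0,0,0,0,0,0],[0,0,0,0,0,0],[0,0,0,0,0,0]]]' 0.3; python3 f.py; python3 -m pendant '[[[0,-10,0,0,0,0],[0,-30,0,0,0,0],[0,-70,0,0,0,0],[0,-110,0,0,0,0],[10,-150,0,0,0,0],[50,-180,0,0,0,0],[80,-180,0,0,0,0],[90,-180,0,0,0,0],[90,-180,0,0,0,0],[90,-180,0,0,0,0]]]'
python3 - <<'E'
from h import *
q=[.574,-.0356,-.0215]
c=ctrl.camera("wrist");w=c["image"].copy()
for r in ctrl.cut_out(c,"cover"):
    if r["p"]>.4:print("cover",np.round(r["bbox"]),mrect(c,r["mask"],.057))
for r in ctrl.cut_out(c,"chip0"):
    if r["p"]>.3:print("chip",round(r["p"],2),np.round(Ro.from_euler("z",-q[2]).apply(atz(c,r["bbox"][:2],.008)-[q[0],q[1],0])*1000,1))
t=ctrl.camera("top")["image"][90:290,160:500];s=ctrl.camera("side")["image"][140:340,160:500]
a=np.hstack([cv2.resize(t,(400,235),interpolation=2),cv2.resize(s,(400,235),interpolation=2)])
b=cv2.resize(w,(576,360),interpolation=3);b=np.pad(b,((0,0),(0,224),(0,0)))
cv2.imwrite("pics/fin.png",np.vstack([a,b]))
E
```

```text
t 32.57 U [ 0.93  1.32 62.4 ] F [ 0.39 -0.1  -0.44] T [-0.069  0.001 -0.023] pitch 0.03
t: 33.15
tool_pos: [0.5748, -0.0343, 0.0622]
orientation: [0.495, -0.495, 0.505, -0.505]
force: [-0.6, 0.1, 0.0]
grip_width: 0.652
  t 33.15 U [ 0.78  1.36 62.17] F [-0.61  0.14  0.02] T [-0.01   0.009  0.034] pitch -0.0
t: 33.98
tool_pos: [0.5722, -0.1242, 0.242]
orientation: [0.494, -0.494, 0.506, -0.505]
force: [-0.1, 0.0, -0.5]
grip_width: 0.652
cover [313.  84. 158. 168.] (array([574.8, -36.9]), array([161.5, 150.8]), 88.6)
chip 0.72 [-105.3  -15.9    8. ]
chip 0.71 [-100.    38.9    8. ]
chip 0.65 [-101.    13.6    8. ]
chip 0.6 [-99.5 -37.5   8. ]
chip 0.48 [-96.1  -6.6   8. ]
```

View pics/fin.png

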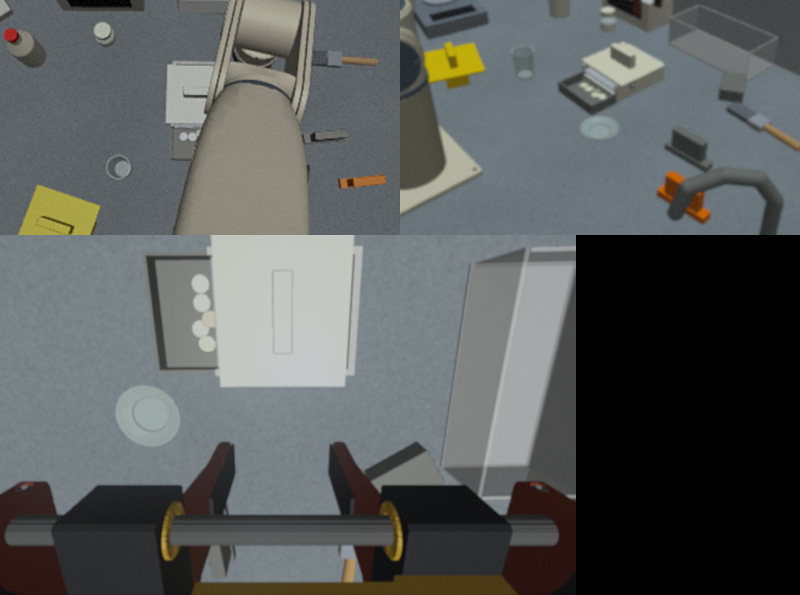

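The cover sits square on the unit (wrist panel, handle at about (283,310)), and all five drips are in the trough. The scraper stands on its blade, and the dish, beaker and decoys haven't moved. Handing in.

```bash
python3 -c "
from rig import ctrl
print(ctrl.hand_in(), ctrl.state()['t'])"
```

```text
the job is handed in; nothing more can be done
the job is handed in; nothing more can be done
```

I wiped all five drips into the trough, stood the scraper back at its old place on its blade, and clipped the cover fully home. The job was handed in at about 34 s of the 72 s allowed; no verdict is reported.

- **Wipe:** touching the plate front and back gave a slope of about 0.048 rad, back higher, so I tilted the blade to match. Contact force was about 8–12 N at the points I read it (between moves, not continuously). The blade leaned about 0.4° more than set under friction, which I left. Bed travel is not reported; I saw no sign of sinking.
- **Drips:** the last wrist picture shows all five in the trough.
- **Cover:** the hooks met the rims about 13 mm above home, as specified, and came free below them. The cover stopped hard at TCP z 62.4 mm, the height predicted for fully home, and the last picture shows it square on the unit.
- **Disagreements:** the peak snap force I read was about 9 N net, just under the stated 10–20 N; readings only came between steps, so the true peak may have been missed. Two pictures also disagreed by about 2 mm on where the scraper sat sideways in the grip. I used a value between them and the blade fitted between the fences.
- **Other things:** the dish, beaker, slide box, brush and both look-alikes appear where they were. The jar and wash bottle are also in view, only partly in some panels. I compared these by eye, not by measurement.

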